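# Load the probe carousel

### The arm

A 6-joint arm with a two-finger parallel gripper is mounted at the origin on the work surface. World frame = base frame: x ahead of the robot, y to its left, z up, the work surface at z = 0. Lengths are in mm, angles in rad, forces in N, time in s.
With the tool pointing down it reaches from about 400 to 925 mm from the base axis. Payload 12.5 kg.
Tool frame: the origin (TCP) lies on the front face of the gripper's body, between the roots of the fingers; the fingertips stand 78 mm ahead of it and the grasp point (between the pads) lies 59 mm ahead of it (env.nose_length is the distance from the TCP to the fingertips, in mm); z points along the fingers, y is the line along which they close (so a half turn about z gives the same grasp; the last joint's range is limited). The gripper opens to 95 mm and grips with 3 to 60 N. Pads are 20 mm wide; open, the fingers measure 119 mm over their backs; the gripper's body (75 mm by 180 mm) begins 59 mm behind the grasp point.
Start: joints at [-1.425, 0.491, 1.559, -0, 1.092, -0.106], TCP at [155.739, -605.296, 292.261] pointing down, gripper open.
Joint ranges: [-3.1, 3.1], [-0.84, 2.19], [0.05, 2.79], [-1.13, 4.28], [0.06, 2.93], [-2.69, 2.69]. Speed limits (rad/s): [2.22, 2.22, 2.79, 3.14, 3.14, 3.14].

### API

Orientations are given as [roll, pitch, yaw] about the fixed x, y, z axes, in that order (R = Rz(yaw) Ry(pitch) Rx(roll)).
In Python, from cell import env gives the robot as it stands.
- The arm moves only by the tool jog_arm, never from a script. Its argument "motion" is a list of rows, each a list of 7 numbers: the turn, a rotation vector about the tool's x, y, z in degrees, then the shift along the tool's x, y, z in mm, then the finger opening in mm, from 0 to 95.1. In form: [[wx, wy, wz, x, y, z, hand], ...]. A call has 1 to 10 rows; each row shifts and turns the commanded pose from where the row before left it, along the tool's axes as they then stand; what a row does not reach is not made up. A row lasts 1/8 s, in which the tool goes at most 62.5 mm and 10.7 degrees, less where a joint would pass 70% of its speed; a pose out of reach is approached as far as the arm can. A call is refused whole if a number of a shift passes 62.5 or a number of a turn 10.7, either way. A call with a gripper value outside its range is refused whole. The fingers move at their own pace and stop on an object; the grip force is fixed at half the most. Time passes only in rows, so rows that do not move let the fingers close. It gives the time, the measured TCP pose, the force, the opening and the grip force at its end, in the units of the state.
- env.state(): the state, without advancing time (a new reading comes with each control period).
- env.read_camera(name): name is "side" or "top" or "wrist"; returns a dict with "color" (400x640x3 uint8, red, green, blue), "z_map" (400x640 float32, mm along the optical axis (not along the pixel's ray), 0 where there is no reading), "camera_matrix" (3x3 intrinsics, pixels), "world_to_cam" (4x4, takes a point from world to camera coordinates). Camera axes: x right, y up, looking along -z (the intrinsics and any distortion apply to the point x, -y, -z); pixel columns grow to the right and rows downward; lengths in mm; the calibration is good to about 2 mm. A picture is of the moment at which its call begins.
- env.job_done(): hands the job in; it is judged then, once.
Trained networks look in the newest picture that a camera, given by its name, has taken for a name from the list of things; names that differ only in an ending like _2 or _b are one class to them, and where a whole thing is asked for, a point or a joint stands for the part that bears it (a point fixed in the world has none). Each returns a list of dicts, best first, with "score" (0 to 1); they miss things now and then, are a little off and sometimes report something else, mostly with a low value. They report only what shows in the picture. A call takes as long as a camera call. They do not tell look-alikes from the thing itself.
- env.recognise(camera, thing): "location" ([column, row] in pixels, amid what is visible of it).
The state is a dict: "t": time; "joints": joint angles; "qvel": joint speeds; "tau": joint torques, N m; "eef_pos": TCP position; "tcp_rot": TCP orientation; "ft_force": force on the tool from outside, world axes, zero at the start; "moment": the same for the moment, N m; "opening": opening from 0.0 (shut) to 1.0 (fully open); "grip_force": force on a finger pad.
Only numpy, scipy, OpenCV 4.12 (cv2) and the standard library are available. Lean on these libraries where they do the work, as an engineer would, in place of code of your own. Each camera call takes 0.05 s, during which the arm holds its last target. There are 200 camera calls.

### The job

Load every blue probe on the bench into the probe carousel: slide its brass stem fully home through the bore of the holder standing at the opening in the blue guard, and turn the bar knob on to the next click so that a free holder comes to the opening. When all are loaded and a free holder stands clicked in at the opening, let go of the knob and press the green button right down; leave the other things on the bench where they are.

Things in the scene. Friction and masses are not known exactly. Their poses are not given: they have to be found in the camera images.
- carousel: fixed round grey base of the probe carousel, 220 mm across; origin on its axis at bench level, z up. A blue guard wall (inner radius 104.5 to 106, outer about 110, top 60 above the bench) surrounds it except for an opening 56 degrees wide, centred on its own -x and marked by a yellow strip
- axis (a point): point on the carousel's upright turning axis, 49 mm above the bench. The part that turns has a flat aluminium deck (radius 104, top 40 above the bench) and six alike grey holders 60 degrees apart: blocks 26 wide, from radius 30 to 55, top 60 above the bench, with a square bore 10.5 x 10.5 right through along the radius, bore centre 49 above the bench, outer mouth chamfered by 2
- window (a point): fixed loading point in the middle of the guard's opening, 77.5 mm from the axis towards the carousel's own -x, 49 above the bench. A probe fully home in the holder at the opening has its handle's centre here. It goes in level, stem first, through the opening straight towards the axis
- turret (a joint): angle of the part that turns, rad, counter-clockwise from above positive, stops at +-6.6. A sprung detent every 60 degrees, at multiples of pi/3: let go, it pulls itself into the nearest one; about 0.3 N m turns it over to the next. In every detent one holder faces the opening
- knob (a point): grip point of the black bar knob of the part that turns, on the axis, 92 mm above the bench. The bar is 64 long, 14 thick, and stands from 74 to 102 above the bench; at turret = 0 it lies along the carousel's own x, and it turns with the turret
- start (a joint): travel in m of the green push button (32 mm across, in a small fixed housing); 0 released, 0.006 fully down, which takes 5 N; pressed beyond 0.004; springs back
- start_top (a point): centre of the top of the green button; the button moves straight down
- seat0 (a point): holder 0, on the part that turns: where the centre of the handle of a probe fully home in it lies, 77.5 mm from the axis, 49 above the bench. Holder 0 stands 0 degrees counter-clockwise of holder 0, which is at the opening when turret = 0
- seat1 (a point): holder 1, on the part that turns: where the centre of the handle of a probe fully home in it lies, 77.5 mm from the axis, 49 above the bench. Holder 1 stands 60 degrees counter-clockwise of holder 0, which is at the opening when turret = 0
- seat2 (a point): holder 2, on the part that turns: where the centre of the handle of a probe fully home in it lies, 77.5 mm from the axis, 49 above the bench. Holder 2 stands 120 degrees counter-clockwise of holder 0, which is at the opening when turret = 0
- seat3 (a point): holder 3, on the part that turns: where the centre of the handle of a probe fully home in it lies, 77.5 mm from the axis, 49 above the bench. Holder 3 stands 180 degrees counter-clockwise of holder 0, which is at the opening when turret = 0
- seat4 (a point): holder 4, on the part that turns: where the centre of the handle of a probe fully home in it lies, 77.5 mm from the axis, 49 above the bench. Holder 4 stands 240 degrees counter-clockwise of holder 0, which is at the opening when turret = 0
- seat5 (a point): holder 5, on the part that turns: where the centre of the handle of a probe fully home in it lies, 77.5 mm from the axis, 49 above the bench. Holder 5 stands 300 degrees counter-clockwise of holder 0, which is at the opening when turret = 0
- probe0: loose probe, 60 g, maybe absent: blue handle 45 mm long, 18 x 18 (four sides alike), white band, 4 long brass stub at the back, and in front a round brass stem of diameter 8, 30 long. Origin at the handle's centre, x towards the stem, tip at 52.5. At the start on a fixed flat pink mat 4 thick. When home, the handle's front is against the holder and it lies on the deck
- probe1: loose probe, 60 g, maybe absent: blue handle 45 mm long, 18 x 18 (four sides alike), white band, 4 long brass stub at the back, and in front a round brass stem of diameter 8, 30 long. Origin at the handle's centre, x towards the stem, tip at 52.5. At the start on a fixed flat pink mat 4 thick. When home, the handle's front is against the holder and it lies on the deck
- probe2: loose probe, 60 g, maybe absent: blue handle 45 mm long, 18 x 18 (four sides alike), white band, 4 long brass stub at the back, and in front a round brass stem of diameter 8, 30 long. Origin at the handle's centre, x towards the stem, tip at 52.5. At the start on a fixed flat pink mat 4 thick. When home, the handle's front is against the holder and it lies on the deck
- probe3: loose probe, 60 g, maybe absent: blue handle 45 mm long, 18 x 18 (four sides alike), white band, 4 long brass stub at the back, and in front a round brass stem of diameter 8, 30 long. Origin at the handle's centre, x towards the stem, tip at 52.5. At the start on a fixed flat pink mat 4 thick. When home, the handle's front is against the holder and it lies on the deck
- tape_yellow: roll of amber tape, 90 across, 24 mm high; loose, not part of the job, to be left where it is; origin at its underside
- tape_black: roll of black tape, 90 across, 20 mm high; loose, not part of the job, to be left where it is; origin at its underside
- screwdriver: orange-handled screwdriver lying down; loose, not part of the job, to be left where it is; origin at its underside
- adapter: brass coaxial adapter, 22 across, 26 mm tall; loose, not part of the job, to be left where it is; origin at its underside
- heatsink: dark finned heat sink 50 x 60 x 29 mm; loose, not part of the job, to be left where it is; origin at its underside
- foam: pink foam block 80 x 60 x 35 mm; loose, not part of the job, to be left where it is; origin at its underside
- ferrite: black ferrite ring, 36 across, 15 mm high; loose, not part of the job, to be left where it is; origin at its underside
Mind the look-alikes: they are no part of the job. Leave any turquoise look-alike of the part that bears start alone.

How it is judged (in metres and radians):
On the way, in this order (a step that is already met when the one before it is completed fails the run):
1. every probe is fully home in a holder and a free holder stands clicked in at the opening ((distance between probe0 and seat0 below 0.006 m or distance between probe0 and seat1 below 0.006 m or distance between probe0 and seat2 below 0.006 m or distance between probe0 and seat3 below 0.006 m or distance between probe0 and seat4 below 0.006 m or distance between probe0 and seat5 below 0.006 m) and x of axis in the frame of probe0 above 0.06 m and (distance between probe1 and seat0 below 0.006 m or distance between probe1 and seat1 below 0.006 m or distance between probe1 and seat2 below 0.006 m or distance between probe1 and seat3 below 0.006 m or distance between probe1 and seat4 below 0.006 m or distance between probe1 and seat5 below 0.006 m) and x of axis in the frame of probe1 above 0.06 m and (distance between probe2 and seat0 below 0.006 m or distance between probe2 and seat1 below 0.006 m or distance between probe2 and seat2 below 0.006 m or distance between probe2 and seat3 below 0.006 m or distance between probe2 and seat4 below 0.006 m or distance between probe2 and seat5 below 0.006 m) and x of axis in the frame of probe2 above 0.06 m and (distance between probe3 and seat0 below 0.006 m or distance between probe3 and seat1 below 0.006 m or distance between probe3 and seat2 below 0.006 m or distance between probe3 and seat3 below 0.006 m or distance between probe3 and seat4 below 0.006 m or distance between probe3 and seat5 below 0.006 m) and x of axis in the frame of probe3 above 0.06 m and horizontal distance between any of seat0, seat1, seat2, seat3, seat4, seat5 and window below 0.007 m and horizontal distance between each of probe0, probe1, probe2, probe3 and window above 0.05 m and linear speed of each of probe0, probe1, probe2, probe3 below 0.03 m/s), for 0.2 s.
2. the green button is pressed down (value of joint start above 0.004 m), for 0.05 s.
At the end, for the whole second after the job is handed in: Every probe present is home in a holder, stem towards the axis (handle centre within 6 mm of the holder's seat point), at rest; one holder is within 7 mm of the loading position and no probe is within 50 mm of it; the turret is still and the button is released again (all of step 1 and value of joint start below 0.002 m and velocity of joint turret between -0.05 and 0.05 rad/s); the robot touches nothing.
It fails at once if a thing that is not part of the job (tape, screwdriver, adapter, heat sink, foam, ferrite) is moved by more than 40 mm (distance of any of tape_yellow, tape_black, screwdriver, adapter, heatsink, foam, ferrite from where it was at the start of the episode above 0.04 m).
Of probe0, probe1, probe2, probe3 only 3 to 4 are there at a start; the rules pass over those that are not, and their reading is None.
At some moment in a run one of probe0, probe1, probe2, probe3 may be knocked a few centimetres aside while the robot is not near it.
Once in a run the grip may slacken for a moment while it holds something.
It also fails if it takes over 210 s, if anything falls off the work surface, if the arm or the gripper's body presses on something with over 40 N, if the wrist force passes 120 N, or if a joint passes its speed limit or range.

## Working session

There is one attempt and no reset: what is moved stays moved. The work goes in short steps, Python scripts to look and compute and a tool call to move; the robot and the scene stay as the last step left them, time stands still between calls to the robot, and variables do not carry over. Pictures are saved under pics/ and viewed, at most 14 in all, crops included, and the job is handed in when it is done.

Besides the shell and the picture viewer there is one more tool, called as a command line: name --pt "numbers of a row" for each row, then --argument value for the rest. jog_arm: Moves the arm, as the interface text tells. Its arguments: {"type":"object","properties":{"motion":{"type":"array"}},"required":["motion"]}

```bash
mkdir -p pics; ls; cat > h.py <<'E'
import numpy as np, cv2
from cell import env
from scipy.spatial.transform import Rotation as R
def px2w(c,u,v,z=None,h=None):
    K=np.array(c["camera_matrix"]);T=np.array(c["world_to_cam"]);Ti=np.linalg.inv(T)
    d=np.linalg.inv(K)@np.array([u,v,1.]); d=np.array([d[0],-d[1],-d[2]])
    if h is None: p=d*z; return (Ti@np.r_[p,1])[:3]
    o=Ti[:3,3]; w=Ti[:3,:3]@d
    return o+w*(h-o[2])/w[2]
def w2px(c,p):
    K=np.array(c["camera_matrix"]);T=np.array(c["world_to_cam"]);q=(T@np.r_[p,1])[:3]
    a=K@np.array([q[0],-q[1],-q[2]]);return a[:2]/a[2]
def cloud(c):
    K=np.array(c["camera_matrix"]);Ti=np.linalg.inv(np.array(c["world_to_cam"]))
    v,u=np.mgrid[0:400,0:640];z=c["z_map"]
    d=np.stack([u,v,np.ones_like(u)],-1)@np.linalg.inv(K).T
    p=np.stack([d[...,0]*z,-d[...,1]*z,-d[...,2]*z],-1)
    return p@Ti[:3,:3].T+Ti[:3,3]
def save(c,n): cv2.imwrite(f"pics/{n}.png",c["color"][...,::-1])
def st():
    s=env.state();print({k:np.round(s[k],3).tolist() for k in s if k not in("tau","qvel")})
E
python3 - <<'E'
from h import *
for n in("top","side"):
    c=env.read_camera(n);save(c,n+"0")
    print(n,np.round(c["camera_matrix"],1).tolist(),np.round(np.linalg.inv(c["world_to_cam"]),2).tolist())
    for t in("probe0","carousel","start","knob","seat0","adapter","screwdriver"):
        for d in env.recognise(n,t)[:6]:
            u,v=d["location"];z=c["z_map"][int(v),int(u)]
            print(t,round(d["score"],2),np.round([u,v]),np.round(px2w(c,u,v,z)) if z>0 else None)
st()
E
```

```text
pics
top [[477.2, 0.0, 321.9], [0.0, 477.2, 197.7], [0.0, 0.0, 1.0]] [[0.0, 0.99, -0.13, 400.76], [-1.0, 0.0, 0.01, 1.18], [0.01, 0.13, 0.99, 1385.44], [0.0, 0.0, 0.0, 1.0]]
probe0 0.43 [277. 198.] [580. 113.  17.]
carousel 0.59 [381. 195.] [ 582. -180.   72.]
start 0.52 [295. 280.] [347.  60.  20.]
knob 0.81 [384. 194.] [ 586. -187.   72.]
seat0 0.61 [386. 192.] [ 587. -191.   98.]
screwdriver 0.82 [472. 252.] [ 428. -444.   24.]
side [[437.1, 0.0, 322.4], [0.0, 437.1, 192.2], [0.0, 0.0, 1.0]] [[-0.68, 0.41, -0.61, -269.81], [-0.74, -0.35, 0.58, 776.62], [0.02, 0.84, 0.54, 806.85], [0.0, 0.0, 0.0, 1.0]]
probe0 0.7 [289. 222.] [561. 124.  21.]
probe0 0.68 [250. 231.] [601. 236.  20.]
probe0 0.16 [358. 175.] [ 570. -180.   65.]
carousel 0.83 [354. 180.] [ 560. -153.   60.]
carousel 0.68 [263. 224.] [607. 185.  20.]
carousel 0.36 [249. 233.] [597. 242.  19.]
start 0.41 [350. 226.] [431.  -6.  19.]
start 0.41 [355. 250.] [341.  66.  24.]
knob 0.85 [357. 179.] [ 569. -178.   52.]
seat0 0.58 [354. 178.] [ 579. -175.   53.]
seat0 0.4 [302. 201.] [636.   6.   8.]
{'t': 0.8, 'joints': [-1.425, 0.491, 1.559, 0.0, 1.092, -0.106], 'eef_pos': [155.737, -605.301, 292.294], 'tcp_rot': [3.141, -0.0, 0.252], 'ft_force': [-0.894, 0.048, -0.778], 'moment': [0.008, -0.014, 0.018], 'grip_force': 0.0, 'opening': 0.999}
```

View pics/top0.png

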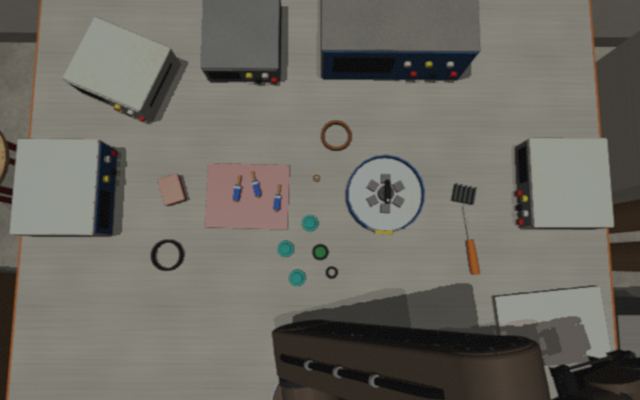

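View pics/side0.png

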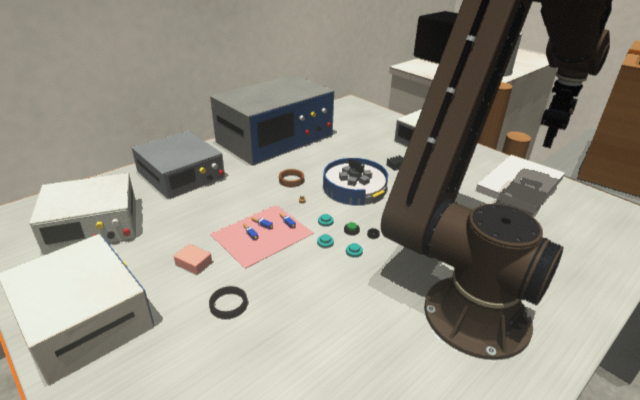

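Three probes lie on the mat at top pixels (238,188), (257,184) and (277,197). The carousel is at (384,194) with its opening (yellow strip) facing the robot. The green button is at (320,252), with turquoise look-alikes to its left. I'll move over the carousel for a closer look.

jog_arm --pt "0 0 0 51 -35 -4 95" --pt "0 0 0 51 -35 -4 95" --pt "0 0 0 51 -35 -4 95" --pt "0 0 0 51 -35 -4 95" --pt "0 0 0 51 -35 -4 95" --pt "0 0 0 51 -35 -4 95" --pt "0 0 0 51 -35 -4 95" --pt "0 0 0 51 -35 -4 95" --pt "0 0 7.2 40 -35 -4 95" --pt "0 0 7.2 0 0 0 95"

```text
t: 2.05
eef_pos: [512.7, -185.8, 328.5]
tcp_rot: [3.142, -0.001, 0.001]
ft_force: [-1.2, 0.5, -0.2]
opening: 1.002
grip_force: 0.0
```

```bash
python3 - <<'E'
from h import *
st()
c=env.read_camera("wrist");save(c,"w1");print(np.round(np.linalg.inv(c["world_to_cam"]),2).tolist(),c["camera_matrix"].tolist())
E
```

```text
{'t': 2.05, 'joints': [-0.469, 0.34, 1.708, 0.0, 1.093, 1.101], 'eef_pos': [512.686, -185.764, 328.454], 'tcp_rot': [3.142, -0.001, 0.001], 'ft_force': [-1.162, 0.464, -0.245], 'moment': [-0.005, 0.042, -0.02], 'grip_force': 0.0, 'opening': 1.002}
[[-0.0, 0.96, 0.28, 590.78], [-1.0, -0.0, 0.0, -185.54], [0.0, -0.28, 0.96, 420.9], [0.0, 0.0, 0.0, 1.0]] [[357.2197252179506, 0.0, 319.84257470977883], [0.0, 357.2197252179506, 200.81312554168565], [0.0, 0.0, 1.0]]
```

View pics/w1.png

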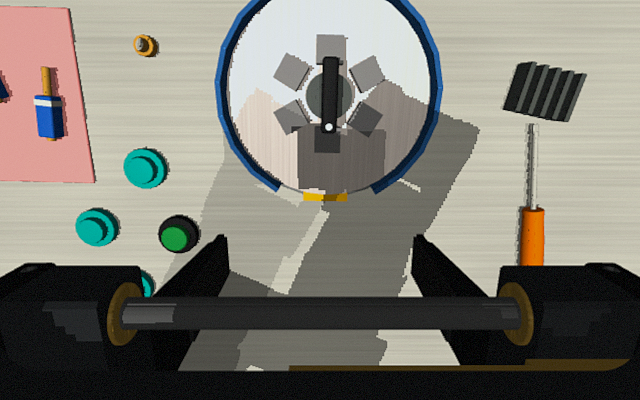

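The wrist view shows the carousel at about (330,95), the opening and yellow strip at (325,197), the knob bar pointing along the opening, and the green button at (176,236). A probe's stem points up the picture, about +x. Next I'll measure the carousel and button.

```bash
cat >> h.py <<'E'
def circ(p):
    A=np.c_[2*p,np.ones(len(p))];s=np.linalg.lstsq(A,(p**2).sum(1),rcond=None)[0]
    return s[:2],np.sqrt(s[2]+s[:2]@s[:2])
def hue(c): return cv2.cvtColor(c["color"],cv2.COLOR_RGB2HSV)
E
python3 - <<'E'
from h import *
c=env.read_camera("wrist");P=cloud(c);H=hue(c);ok=c["z_map"]>0
near=ok&(np.hypot(P[...,0]-585,P[...,1]+185)<125)
blue=near&(H[...,0]>100)&(H[...,0]<125)&(H[...,1]>120)&(abs(P[...,2]-60)<4)
p=P[blue];print("guard z",np.percentile(p[:,2],[10,50,90]))
q=p[:,:2]
ctr,r=circ(q)
for _ in range(4):
    d=np.hypot(*(q-ctr).T);k=abs(d-107.5)<4;ctr,r=circ(q[k])
print("guard",ctr,r,k.sum(),len(q))
a=np.unwrap(np.arctan2(*(q-ctr)[:,::-1].T));a=np.sort(np.degrees(a)%360);print("gap edges",[(a[i],a[i+1]) for i in np.argsort(np.diff(a))[-3:]])
kn=near&(P[...,2]>95)&(P[...,2]<108);k=P[kn];print("knob z",np.median(k[:,2]),len(k));(cx,cy),(w,h),an=cv2.minAreaRect(k[:,:2].astype(np.float32));print("knob rect",cx,cy,w,h,an)
m=k[:,:2].mean(0);u=np.linalg.svd(k[:,:2]-m,full_matrices=0)[2][0];print("knob mean dir",m,np.degrees(np.arctan2(u[1],u[0])))
ye=near&(H[...,0]>18)&(H[...,0]<32)&(H[...,1]>150);print("yellow",P[ye].mean(0),ye.sum())
hd=near&(abs(P[...,2]-60)<2)&(np.hypot(P[...,0]-ctr[0],P[...,1]-ctr[1])<70);n,L,s,cc=cv2.connectedComponentsWithStats(hd.astype(np.uint8))
for i in range(1,n):
    if s[i,4]>60:
        pm=P[L==i].mean(0);d=pm[:2]-ctr;print("holder",s[i,4],pm,np.hypot(*d),np.degrees(np.arctan2(d[1],d[0])))
g=ok&(H[...,0]>55)&(H[...,0]<78)&(H[...,1]>120)&(H[...,2]>70);n,L,s,cc=cv2.connectedComponentsWithStats(g.astype(np.uint8))
for i in range(1,n):
    if s[i,4]>100: pp=P[L==i];print("green",s[i,4],cc[i],pp.mean(0),np.percentile(pp[:,2],[10,50,90]),circ(pp[pp[:,2]>np.median(pp[:,2])-3][:,:2]),pp.min(0),pp.max(0))
E
```

```text
guard z [57.88788335 59.66020143 60.77531971]
guard [ 592.84624948 -193.93054373] 106.72317397874058 2628 2628
gap edges [(np.float64(268.9397729448537), np.float64(269.422163974096)), (np.float64(269.42990804725747), np.float64(269.9142508106984)), (np.float64(150.61974686112836), np.float64(206.6101831132111))]
knob z 101.5775697119943 1230
knob rect 593.1099243164062 -193.78343200683594 13.974408149719238 63.01494598388672 88.34520721435547
knob mean dir [ 593.80693692 -193.76534123] 178.47574061326307
yellow [ 532.22963662 -203.94820247  328.77244525] 4882
holder 682 [ 637.29580389 -195.04267785   59.81338171] 44.46346510684185 -1.4332494643925529
holder 750 [ 615.29228784 -157.65468304   59.79862261] 42.65867679760132 58.25245028866668
holder 753 [ 613.36249223 -231.05683568   59.85566544] 42.41789446891779 -61.074660150506354
holder 684 [ 572.94217409 -156.40970109   59.8245586 ] 42.473354581912595 117.94507865704891
holder 685 [ 570.96878726 -229.90563528   59.8764914 ] 42.10499454384314 -121.304957550571
holder 566 [ 549.2859511  -192.67375026   59.8944527 ] 43.5784249939707 178.3473715014666
green 485 [173.07010309 238.75257732] [429.09548026 -10.3288598   21.36839402] [20.43006461 21.5749672  22.56447086] (array([429.32841512, -10.31103158]), np.float64(10.770280244122045)) [410.11362725 -25.02015484  11.41338427] [444.12744802   9.40819818  24.23828759]
```

jog_arm --pt "0 0 0 0 -58 0 95" --pt "0 0 0 0 -58 0 95" --pt "0 0 0 0 -58 0 95" --pt "0 0 0 0 -58 0 95" --pt "0 0 0 0 -58 0 95" --pt "0 0 0 0 -58 0 95" --pt "0 0 0 0 0 0 95"

```text
t: 3.02
eef_pos: [510.6, 161.8, 328.1]
tcp_rot: [-3.141, -0.0, 0.007]
ft_force: [-0.1, -0.5, -0.4]
opening: 1.0
grip_force: 0.0
```

```bash
cat > probes.py <<'E'
from h import *
st()
c=env.read_camera("wrist");P=cloud(c);H=hue(c);ok=c["z_map"]>0
import sys
save(c,sys.argv[1])
b=ok&(H[...,0]>100)&(H[...,0]<125)&(H[...,1]>120)&(P[...,2]>12)&(P[...,2]<45)
n,L,s,cc=cv2.connectedComponentsWithStats(cv2.morphologyEx(b.astype(np.uint8),cv2.MORPH_CLOSE,np.ones((9,9))))
for i in range(1,n):
    if s[i,4]<150: continue
    pp=P[(L==i)&ok];zt=np.percentile(pp[:,2],80);t=pp[abs(pp[:,2]-zt)<2]
    r=cv2.minAreaRect(t[:,:2].astype(np.float32));m=np.array(r[0])
    bx=cv2.boxPoints(r);e=[bx[1]-bx[0],bx[2]-bx[1]];e=max(e,key=lambda v:np.hypot(*v));e=e/np.hypot(*e)
    if e[0]<0:e=-e
    br=ok&(H[...,0]>8)&(H[...,0]<28)&(H[...,1]>110)&(P[...,2]>8)
    d=P[...,:2]-m;al=d@e;la=abs(d@np.array([-e[1],e[0]]))
    f=br&(la<7)&(al>24)&(al<56);k=br&(la<7)&(al<-24)&(al>-56)
    sg=1 if f.sum()>k.sum() else -1
    print("probe px",cc[i].round(),"top z",zt.round(1),"rect",np.round(r[0],1),np.round(r[1],1),"stem yaw",round(np.degrees(np.arctan2(*(sg*e)[::-1])),1),"brass +/-",f.sum(),k.sum(),"extent",np.abs(al[f if sg>0 else k]).max() if (f|k).any() else 0)
E
python3 probes.py w2
```

```text
{'t': 3.025, 'joints': [0.183, 0.327, 1.73, 0.0, 1.085, 1.747], 'eef_pos': [510.629, 161.822, 328.101], 'tcp_rot': [-3.141, -0.0, 0.007], 'ft_force': [-0.147, -0.493, -0.405], 'moment': [0.027, 0.046, -0.006], 'grip_force': 0.0, 'opening': 1.0}
probe px [569.  89.] top z 39.5 rect [ 587.2 -109.7] [183.7  52.2] stem yaw -178.2 brass +/- 0 0 extent 0
probe px [308.  75.] top z 22.5 rect [611.8 175.2] [43.4 16.9] stem yaw 15.4 brass +/- 209 17 extent 51.96075983687237
probe px [256.  87.] top z 22.4 rect [598.6 231.3] [16.8 43.7] stem yaw -7.6 brass +/- 201 57 extent 51.96908787385365
probe px [363. 114.] top z 22.5 rect [571.1 115.6] [17.6 43.9] stem yaw 174.1 brass +/- 189 1727 extent 55.895624797551655
```

View pics/w2.png

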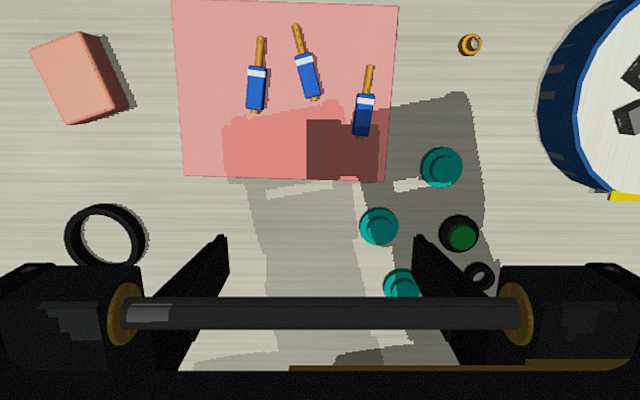

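The picture shows three probes, A (363,114), B (308,75) and C (256,87), all with stems up the picture toward +x. The green button is at (460,235). Measured sizes (43.5 x 17, top at 22.4) match the given ones. I'll go for A first.

jog_arm --pt "0 0 0 30 23 30 45" --pt "0 0 0 30 23.6 30 45" --pt "0 0 6.3 0 0 55 45" --pt "0 0 0 0 0 55 45" --pt "0 0 0 0 0 38 45" --pt "0 0 0 0 0 0 45" --pt "0 0 0 0 0 0 45"

```text
t: 3.95
eef_pos: [571.7, 111.8, 121.6]
tcp_rot: [-3.141, -0.002, -0.11]
ft_force: [0.1, 0.7, -0.1]
opening: 0.478
grip_force: 0.0
```

```bash
cat >> h.py <<'E'
def go(x,y,z,yaw):
    s=env.state();p=np.array(s["eef_pos"]);w=s["tcp_rot"][2];d=np.array([x,y,z])-p
    print("now",np.round(p,1),np.round(np.degrees(s["tcp_rot"]),2),"shift",np.round([d[0]*np.cos(w)+d[1]*np.sin(w),d[0]*np.sin(w)-d[1]*np.cos(w),-d[2]],1),"turn",np.round(np.degrees(w)-yaw,1))
E
python3 -c "
from h import *
go(571,115.6,84.5,-5.9)
c=env.read_camera('wrist');save(c,'w3')"
```

```text
now [571.7 111.8 121.6] [-1.7999e+02 -9.0000e-02 -6.3000e+00] shift [-1.1 -3.7 37.1] turn -0.4
```

View pics/w3.png

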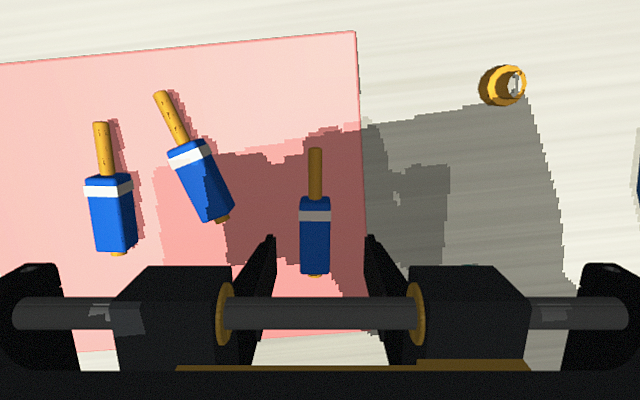

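Probe A is upright in the picture at (315,235), just left of the finger middle (320). That agrees with the computed shift of -3.7 mm.

jog_arm --pt "0 0 -0.4 -1 -3.7 0 45" --pt "0 0 0 0 0 18 45" --pt "0 0 0 0 0 19 45" --pt "0 0 0 0 0 0 45" --pt "0 0 0 0 0 0 0" --pt "0 0 0 0 0 0 0" --pt "0 0 0 0 0 0 0"

```text
t: 4.88
eef_pos: [570.3, 116.6, 83.1]
tcp_rot: [3.141, 0.0, -0.102]
ft_force: [-0.6, -0.8, -0.3]
opening: 0.214
grip_force: 0.0
```

```bash
python3 -c "
from h import *
go(571,115.6,84.5,-5.9);st()"
```

```text
now [570.3 116.6  83.1] [ 1.7999e+02  1.0000e-02 -5.8700e+00] shift [ 0.8  0.9 -1.4] turn 0.0
{'t': 4.875, 'joints': [0.088, 0.711, 1.833, -0.0, 0.598, 1.762], 'eef_pos': [570.303, 116.59, 83.075], 'tcp_rot': [3.141, 0.0, -0.102], 'ft_force': [-0.606, -0.759, -0.338], 'moment': [-0.014, -0.006, 0.001], 'grip_force': 0.042, 'opening': 0.214}
```

jog_arm --pt "0 0 0 0 0 0 0" --pt "0 0 0 0 0 0 0" --pt "0 0 0 0 0 -30 0" --pt "0 0 0 0 0 -50 0" --pt "0 0 0 0 0 0 0"

```text
t: 5.5
eef_pos: [571.5, 116.7, 166.4]
tcp_rot: [-3.141, -0.006, -0.102]
ft_force: [0.1, -0.8, -0.4]
opening: 0.186
grip_force: 30.0
```

```bash
python3 -c "
from h import *
c=env.read_camera('wrist');save(c,'w4')
a=np.radians(-1.5)
for r in (77.5,115,140): print(r,593-r*np.cos(a),-193.8-r*np.sin(a))
go(453.1,-190.1,130,-1.5)"
```

```text
77.5 515.5265573143943 -191.77128650613983
115 478.03940762781093 -190.7896509445946
140 453.047974503422 -190.13522723689778
now [570.7 116.7 164.5] [-1.7997e+02 -1.7000e-01 -5.8700e+00] shift [-85.6 317.2  34.5] turn -4.4
```

View pics/w4.png

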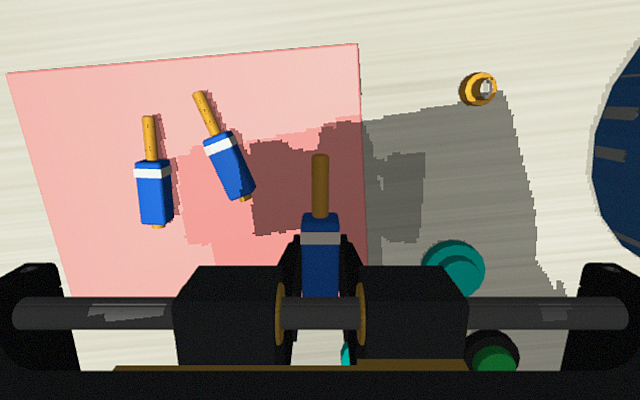

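Probe A is held squarely at (320,260), and B and C are undisturbed. Now I'll carry it to the point in front of the opening.

jog_arm --pt "0 0 0 -14.3 52.9 0 0" --pt "0 0 0 -14.3 52.9 0 0" --pt "0 0 0 -14.3 52.9 0 0" --pt "0 0 0 -14.3 52.9 0 0" --pt "0 0 0 -14.3 52.9 0 0" --pt "0 0 0 -14.1 52.7 0 0" --pt "0 0 -4.4 0 0 20 0" --pt "0 0 0 0 0 0 0" --pt "0 0 0 0 0 0 0"

```text
t: 6.68
eef_pos: [452.9, -189.7, 143.0]
tcp_rot: [-3.141, 0.001, -0.026]
ft_force: [-0.0, -0.1, -0.6]
opening: 0.186
grip_force: 30.0
```

```bash
cat > ins.py <<'E'
from h import *
import sys
go(453.05,-190.1,119.8,-1.5)
c=env.read_camera("wrist");save(c,sys.argv[1]);P=cloud(c);H=hue(c);ok=c["z_map"]>0
# lateral offsets (mm, along tool -y) of handle/stem vs. bore line
a=np.radians(-1.5);e=np.array([np.cos(a),np.sin(a)]);n=np.array([-e[1],e[0]]);d=P[...,:2]-np.array([593,-193.8]);al=d@e;la=d@n
hd=ok&(abs(P[...,2]-60)<2.5)&(al<-26)&(al>-60)&(abs(la)<16)
print("holder px",hd.sum(),"lat mid",np.percentile(la[hd],[3,97]).mean() if hd.any() else 0,"r",np.percentile(al[hd],[3,97]) if hd.any() else 0)
k=ok&(P[...,2]>95)&(P[...,2]<108)&(np.hypot(al,la)<45);m=np.array([la[k].mean(),al[k].mean()]);print("knob lat,al",m,P[k][:,2].mean())
b=ok&(H[...,0]>8)&(H[...,0]<28)&(H[...,1]>110)&(P[...,2]>30)&(P[...,2]<85)&(al>-130)&(al<-60)&(abs(la)<10)
if b.any():
  print("stem n,z top, al range",b.sum(),np.percentile(P[b][:,2],[50,90]),np.percentile(al[b],[2,98]))
  for lo in range(-120,-60,8):
    s=b&(al>lo)&(al<=lo+8)
    if s.sum()>5: print(lo,np.percentile(la[s],[5,95]).mean().round(2),np.percentile(P[s][:,2],90).round(1))
E
python3 ins.py w5
```

```text
now [ 452.9 -189.7  143. ] [-1.7998e+02  5.0000e-02 -1.5200e+00] shift [ 0.2  0.4 23.2] turn -0.0
holder px 3377 lat mid -0.05478364769092803 r [-54.20008366 -30.51498273]
knob lat,al [-2.04208859e-02 -3.13426917e+01] 99.37090803844221
stem n,z top, al range 1264 [75.71136686 77.03269413] [-115.35643292  -87.14684847]
-120 0.15 77.0
-112 0.14 77.0
-104 0.77 77.0
-96 0.58 77.1
-88 0.42 76.8
```

View pics/w5.png

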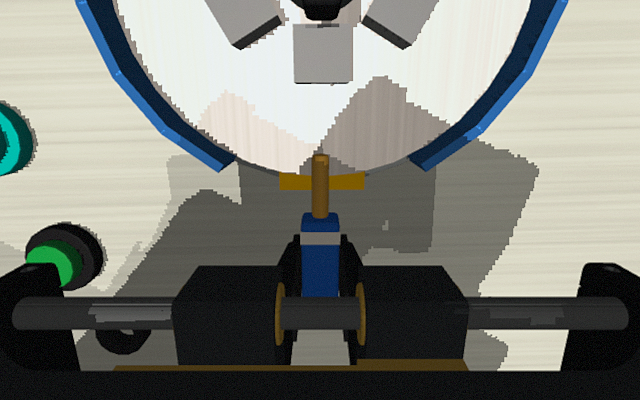

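The stem at (320,185) is in line with the holder at (322,55) to within 0.5 mm. Next I'll lower and slide in.

jog_arm --pt "0 0 0 0 0.3 11.6 0" --pt "0 0 0 0 0 11.6 0" --pt "0 0 0 0 0 0 0" --pt "0 0 0 10 0 0 0" --pt "0 0 0 10 0 0 0" --pt "0 0 0 8 0 0 0" --pt "0 0 0 4 0 0 0" --pt "0 0 0 4 0 0 0"

```text
t: 7.72
eef_pos: [489.0, -191.4, 120.0]
tcp_rot: [3.142, 0.0, -0.026]
ft_force: [-0.9, -0.9, -0.0]
opening: 0.186
grip_force: 30.0
```

jog_arm --pt "0 0 0 5 0 0 0" --pt "0 0 0 6 0 0 0" --pt "0 0 0 6 0 0 0" --pt "0 0 0 5 0 0 0" --pt "0 0 0 3 0 0 0" --pt "0 0 0 1.5 0 0 0" --pt "0 0 0 0 0 0 0"

```text
t: 8.6
eef_pos: [514.6, -191.9, 119.9]
tcp_rot: [-3.141, 0.002, -0.026]
ft_force: [-4.2, -0.1, 1.7]
opening: 0.186
grip_force: 30.0
```

jog_arm --pt "0 0 0 1 0 0 0" --pt "0 0 0 0.5 0 0 0" --pt "0 0 0 0 0 0 0"

```text
t: 8.98
eef_pos: [514.9, -191.7, 119.9]
tcp_rot: [-3.14, 0.005, -0.026]
ft_force: [-12.6, -0.5, 6.4]
opening: 0.186
grip_force: 30.0
```

```bash
python3 ins.py w6
```

```text
now [ 514.9 -191.7  119.9] [-179.91    0.27   -1.47] shift [-61.9  -0.    0.1] turn 0.0
holder px 2334 lat mid 0.34639373942384566 r [-59.16263645 -31.55961456]
knob lat,al [ 0.02852396 -0.32643908] 101.54236813890004
stem n,z top, al range 24 [66.02343354 79.6142032 ] [-84.18828368 -67.4186704 ]
-80 0.43 80.3
-72 0.15 73.9
```

View pics/w6.png

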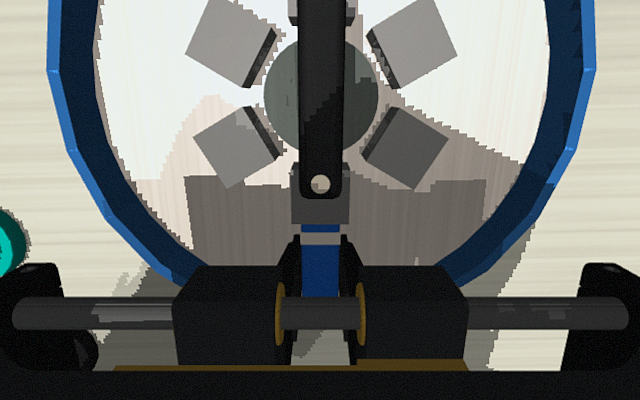

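Probe A is home: its handle front touches the holder at (320,225). I'll let go, rise, go over the knob (the fingers straddle the bar) and grip it.

jog_arm --pt "0 0 0 -1.2 0 0 0" --pt "0 0 0 0 0 0 45" --pt "0 0 0 0 0 0 45" --pt "0 0 0 0 0 -20 45" --pt "0 0 0 0 0 -20 45" --pt "0 0 0 39 0 0 45" --pt "0 0 0 40 0 0 45" --pt "0 0 0 0 0 0 45" --pt "0 0 0 0 0 0 45"

```text
t: 10.15
eef_pos: [593.9, -193.9, 159.7]
tcp_rot: [-3.141, 0.001, -0.025]
ft_force: [0.5, -0.3, -0.4]
opening: 0.471
grip_force: 0.0
```

```bash
python3 -c "
from h import *
go(593,-193.8,158,-1.5)"
```

```text
now [ 593.9 -193.9  159.7] [-1.7998e+02  5.0000e-02 -1.4600e+00] shift [-1.  -0.1  1.7] turn 0.0
```

jog_arm --pt "0 0 0 -1 0 1.5 0" --pt "0 0 0 0 0 0 0" --pt "0 0 0 0 0 0 0" --pt "0 0 0 0 0 0 0" --pt "0 0 -6 0 0 0 0" --pt "0 0 -8 0 0 0 0" --pt "0 0 -8 0 0 0 0"

```text
t: 11.02
eef_pos: [593.4, -193.8, 158.6]
tcp_rot: [-3.141, -0.0, 0.362]
ft_force: [-1.2, 2.6, 2.3]
opening: 0.143
grip_force: 30.0
```

jog_arm --pt "0 0 -8 0 0 0 0" --pt "0 0 -8 0 0 0 0" --pt "0 0 -8 0 0 0 0" --pt "0 0 -8 0 0 0 0" --pt "0 0 -6 0 0 0 0" --pt "0 0 0 0 0 0 0" --pt "0 0 0 0 0 0 45" --pt "0 0 0 0 0 0 45" --pt "0 0 0 0 0 -50 45"

```text
t: 12.15
eef_pos: [592.6, -194.0, 206.0]
tcp_rot: [-3.135, 0.001, 1.02]
ft_force: [-0.4, 0.0, 0.7]
opening: 0.408
grip_force: 0.0
```

```bash
cat > tur.py <<'E'
from h import *
c=env.read_camera("wrist");P=cloud(c);ok=c["z_map"]>0
d=P[...,:2]-np.array([593,-193.8])
k=ok&(P[...,2]>96)&(P[...,2]<106)&(np.hypot(d[...,0],d[...,1])<45);q=P[k][:,:2]
if len(q):
    u=np.linalg.svd(q-q.mean(0),full_matrices=0)[2][0];print("bar",k.sum(),q.mean(0),np.degrees(np.arctan2(u[1],u[0])))
hd=ok&(abs(P[...,2]-60)<2)&(np.hypot(d[...,0],d[...,1])<62);n,L,s,_=cv2.connectedComponentsWithStats(hd.astype(np.uint8))
for i in range(1,n):
    if s[i,4]>300: m=d[L==i].mean(0);print("holder",s[i,4],np.hypot(*m).round(1),np.degrees(np.arctan2(m[1],m[0])).round(1))
st()
E
python3 tur.py
```

```text
bar 2344 [ 594.05366455 -191.39285451] -121.68151973325364
holder 1436 42.7 59.1
holder 1364 42.9 118.1
holder 1367 42.2 -1.0
holder 781 41.6 172.8
holder 782 41.7 -56.3
holder 525 45.9 -122.2
{'t': 12.2, 'joints': [-0.422, 0.573, 1.64, -0.0, 0.923, 0.129], 'eef_pos': [594.83, -194.811, 214.493], 'tcp_rot': [3.136, -0.001, 1.02], 'ft_force': [2.634, -0.533, 6.685], 'moment': [-0.068, -0.141, -0.053], 'grip_force': 0.0, 'opening': 0.437}
```

The bar stands at 58.3°, one click on from -1.5°. Now I'll turn back and go to probe B.

jog_arm --pt "0 0 8.6 0 0 -20 45" --pt "0 0 8.6 0 0 -20 45" --pt "0 0 8.6 0 0 0 45" --pt "0 0 8.6 0 0 0 45" --pt "0 0 8.6 0 0 0 45" --pt "0 0 0 0 0 0 45"

```text
t: 12.95
eef_pos: [593.6, -194.3, 248.5]
tcp_rot: [3.141, -0.0, 0.271]
ft_force: [-0.4, -0.4, -0.1]
opening: 0.47
grip_force: 0.0
```

```bash
python3 -c "
from h import *
go(545,185,250,5)"
```

```text
now [ 593.6 -194.3  248.5] [ 1.7997e+02 -2.0000e-02  1.5540e+01] shift [  54.8 -378.5   -1.5] turn 10.5
```

jog_arm --pt "0 0 0 8 -54 0 45" --pt "0 0 0 8 -54 0 45" --pt "0 0 0 8 -54 0 45" --pt "0 0 0 8 -54 0 45" --pt "0 0 0 8 -54 0 45" --pt "0 0 0 8 -54 0 45" --pt "0 0 0 7 -54 0 45" --pt "0 0 0 0 0 0 45"

```text
t: 13.95
eef_pos: [544.6, 187.8, 248.5]
tcp_rot: [-3.142, -0.0, 0.278]
ft_force: [0.3, -0.3, 0.5]
opening: 0.474
grip_force: 0.0
```

```bash
python3 probes.py w7; python3 -c "
from h import *
go(611.8,175.2,120,15.4)"
```

```text
{'t': 13.95, 'joints': [0.217, 0.47, 1.731, 0.0, 0.94, 1.51], 'eef_pos': [544.65, 187.847, 248.49], 'tcp_rot': [-3.142, -0.0, 0.278], 'ft_force': [0.325, -0.262, 0.494], 'moment': [-0.012, -0.048, 0.026], 'grip_force': 0.0, 'opening': 0.474}
probe px [289. 115.] top z 22.3 rect [598.6 231.7] [17.  44.4] stem yaw -7.7 brass +/- 301 73 extent 52.22249150222645
probe px [354. 117.] top z 22.4 rect [611.6 175.8] [43.5 17.8] stem yaw -164.2 brass +/- 301 1418 extent 55.28662641673014
probe px [617. 222.] top z 37.7 rect [583.3 -85.7] [61.2  7.5] stem yaw -174.9 brass +/- 0 0 extent 0
probe px [ 10. 244.] top z 19.9 rect [405.2 463.5] [15.2 10.1] stem yaw -159.0 brass +/- 0 0 extent 0
now [545.  186.2 248.5] [ 1.7999e+02 -1.0000e-02  1.5850e+01] shift [ 61.2  28.8 128.5] turn 0.4
```

jog_arm --pt "0 0 0.2 30 14 30 38" --pt "0 0 0 31 14.6 30 38" --pt "0 0 0 0 0 35 38" --pt "0 0 0 0 0 34 38" --pt "0 0 0 0 0 0 38" --pt "0 0 0 0 0 0 38"

```text
t: 14.75
eef_pos: [612.4, 172.8, 120.7]
tcp_rot: [3.141, -0.001, 0.268]
ft_force: [0.3, -0.5, 0.4]
opening: 0.398
grip_force: 0.0
```

```bash
python3 -c "
from h import *
go(611.6,175.6,83.5,15.6)"
```

```text
now [612.4 172.8 120.7] [ 1.7998e+02 -7.0000e-02  1.5330e+01] shift [-0.1 -2.9 37.2] turn -0.3
```

jog_arm --pt "0 0 -0.3 0 -2.9 0 38" --pt "0 0 0 0 0 18 38" --pt "0 0 0 0 0 19 38" --pt "0 0 0 0 0 0 38" --pt "0 0 0 0 0 0 0" --pt "0 0 0 0 0 0 0" --pt "0 0 0 0 0 0 0" --pt "0 0 0 0 0 0 0"

```text
t: 15.75
eef_pos: [611.2, 176.4, 82.0]
tcp_rot: [3.141, -0.001, 0.273]
ft_force: [-0.2, -0.0, 7.1]
opening: 0.189
grip_force: 31.9
```

```bash
python3 -c "
from h import *
go(611.6,175.6,83.5,15.6);st()"
```

```text
now [611.2 176.4  82. ] [ 1.7999e+02 -4.0000e-02  1.5630e+01] shift [ 0.1  0.8 -1.5] turn 0.0
{'t': 15.75, 'joints': [0.177, 0.762, 1.692, -0.0, 0.687, 1.475], 'eef_pos': [611.239, 176.359, 81.958], 'tcp_rot': [3.141, -0.001, 0.273], 'ft_force': [-0.205, -0.01, 7.107], 'moment': [0.047, 0.022, 0.054], 'grip_force': 31.909, 'opening': 0.189}
```

jog_arm --pt "0 0 0 0 0 -30 0" --pt "0 0 0 0 0 -50 0" --pt "0 0 8.6 0 0 0 0" --pt "0 0 8.5 0 0 0 0" --pt "0 0 0 0 0 0 0" --pt "0 0 0 0 0 0 0"

```text
t: 16.5
eef_pos: [610.9, 176.2, 161.6]
tcp_rot: [3.141, 0.001, -0.022]
ft_force: [0.6, 0.0, -0.5]
opening: 0.187
grip_force: 30.0
```

```bash
python3 -c "
from h import *
go(453.05,-190.1,145,-1.5)"
```

```text
now [610.9 176.2 161.6] [ 1.7998e+02  6.0000e-02 -1.2900e+00] shift [-149.5  369.8   16.6] turn 0.2
```

jog_arm --pt "0 0 0 -21.4 52.8 0 0" --pt "0 0 0 -21.4 52.8 0 0" --pt "0 0 0 -21.4 52.8 0 0" --pt "0 0 0 -21.4 52.8 0 0" --pt "0 0 0 -21.4 52.8 0 0" --pt "0 0 0 -21.3 52.8 0 0" --pt "0 0 0.2 -21.2 53 0 0" --pt "0 0 0 0 0 16.6 0" --pt "0 0 0 0 0 0 0" --pt "0 0 0 0 0 0 0"

```text
t: 17.75
eef_pos: [452.3, -189.1, 146.1]
tcp_rot: [3.142, 0.0, -0.027]
ft_force: [-0.1, 0.7, -0.7]
opening: 0.187
grip_force: 30.0
```

```bash
python3 ins.py w8
```

```text
now [ 452.3 -189.1  146.1] [180.     0.    -1.57] shift [ 0.8  0.9 26.3] turn -0.1
holder px 3231 lat mid 0.03624746606924045 r [-54.53278804 -30.85749819]
knob lat,al [nan nan] nan
stem n,z top, al range 1273 [80.04315196 81.28432521] [-116.39603672  -88.29393203]
-120 0.24 81.3
-112 0.12 81.2
-104 0.93 81.3
-96 1.1 81.2
-88 0.96 80.2ins.py:9: RuntimeWarning: Mean of empty slice.
  k=ok&(P[...,2]>95)&(P[...,2]<108)&(np.hypot(al,la)<45);m=np.array([la[k].mean(),al[k].mean()]);print("knob lat,al",m,P[k][:,2].mean())
  ret = ret.dtype.type(ret / rcount)
```

jog_arm --pt "0 0 0 0 0.9 14 0" --pt "0 0 0 0 0 13 0" --pt "0 0 0 0 0 0 0" --pt "0 0 0 10 0 0 0" --pt "0 0 0 10 0 0 0" --pt "0 0 0 8 0 0 0" --pt "0 0 0 4 0 0 0" --pt "0 0 0 4 0 0 0"

```text
t: 18.8
eef_pos: [488.2, -191.5, 119.0]
tcp_rot: [3.142, 0.0, -0.029]
ft_force: [0.0, -0.1, -0.8]
opening: 0.187
grip_force: 30.0
```

jog_arm --pt "0 0 0 5 0 0 0" --pt "0 0 0 6 0 0 0" --pt "0 0 0 6 0 0 0" --pt "0 0 0 5 0 0 0" --pt "0 0 0 3 0 0 0" --pt "0 0 0 2 0 0 0" --pt "0 0 0 0 0 0 0"

```text
t: 19.68
eef_pos: [515.0, -192.3, 118.9]
tcp_rot: [3.142, 0.0, -0.029]
ft_force: [0.0, 0.8, -0.6]
opening: 0.187
grip_force: 30.0
```

jog_arm --pt "0 0 0 1 0 0 0" --pt "0 0 0 1 0 0 0" --pt "0 0 0 0 0 0 0"

```text
t: 20.05
eef_pos: [515.5, -192.1, 118.9]
tcp_rot: [-3.14, 0.004, -0.029]
ft_force: [-9.8, -0.0, 5.4]
opening: 0.189
grip_force: 30.0
```

jog_arm --pt "0 0 0 -1.2 0 0 0" --pt "0 0 0 0 0 0 45" --pt "0 0 0 0 0 0 45" --pt "0 0 0 0 0 -20 45" --pt "0 0 0 0 0 -62 45" --pt "0 0 -10 39 0 0 45" --pt "0 0 0 0 0 0 45"

```text
t: 20.92
eef_pos: [556.5, -193.6, 201.7]
tcp_rot: [3.14, -0.003, 0.148]
ft_force: [-0.3, -0.1, 1.1]
opening: 0.471
grip_force: 0.0
```

```bash
python3 -c "
from h import *
go(593,-193.8,195,58.4)
c=env.read_camera('wrist');save(c,'w9')"
```

```text
now [ 556.5 -193.6  201.7] [ 1.799e+02 -1.500e-01  8.450e+00] shift [36.1  5.6  6.7] turn -49.9
```

View pics/w9.png

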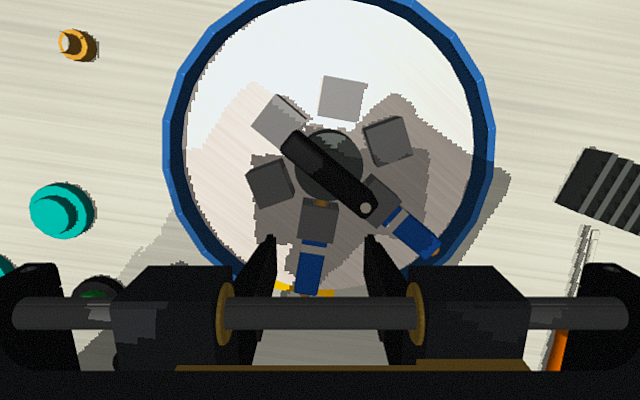

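Both loaded probes sit against their holders, A at (410,232) and B at (310,268). Now I'll turn the tool to the bar and grip it.

jog_arm --pt "0 0 0 36.1 5.6 0 45" --pt "0 0 -10 0 0 0 45" --pt "0 0 -10 0 0 0 45" --pt "0 0 -10 0 0 0 45" --pt "0 0 -10 0 0 0 45" --pt "0 0 -10 0 0 0 45" --pt "0 0 0 0 0 0 45" --pt "0 0 0 0 0 0 45"

```text
t: 21.98
eef_pos: [590.9, -193.7, 200.6]
tcp_rot: [-3.141, 0.0, 1.013]
ft_force: [-1.3, 0.1, 0.1]
opening: 0.475
grip_force: 0.0
```

```bash
python3 -c "
from h import *
go(593,-193.8,158,58.4)"
```

```text
now [ 590.9 -193.7  200.6] [-1.7996e+02  1.0000e-02  5.8060e+01] shift [ 1.1  1.8 42.6] turn -0.3
```

jog_arm --pt "0 0 -0.3 1.1 1.8 21 45" --pt "0 0 0 0 0 21 45" --pt "0 0 0 0 0 0 0" --pt "0 0 0 0 0 0 0" --pt "0 0 0 0 0 0 0" --pt "0 0 0 0 0 0 0" --pt "0 0 -6 0 0 0 0" --pt "0 0 -8 0 0 0 0"

```text
t: 22.98
eef_pos: [593.1, -193.6, 159.6]
tcp_rot: [-3.141, -0.0, 1.271]
ft_force: [-4.2, 1.4, 6.3]
opening: 0.148
grip_force: 30.0
```

jog_arm --pt "0 0 -8 0 0 0 0" --pt "0 0 -8 0 0 0 0" --pt "0 0 -8 0 0 0 0" --pt "0 0 -8 0 0 0 0" --pt "0 0 -8 0 0 0 0" --pt "0 0 -6 0 0 0 0" --pt "0 0 0 0 0 0 0"

```text
t: 23.85
eef_pos: [592.9, -193.6, 159.7]
tcp_rot: [-3.141, -0.001, 2.072]
ft_force: [-4.6, 0.9, 6.1]
opening: 0.145
grip_force: 30.0
```

jog_arm --pt "0 0 0 0 0 0 45" --pt "0 0 0 0 0 0 45" --pt "0 0 0 0 0 0 45" --pt "0 0 0 0 0 -50 45" --pt "0 0 0 0 0 -42 45" --pt "0 0 0 0 0 0 45"

```text
t: 24.6
eef_pos: [594.2, -194.1, 254.1]
tcp_rot: [3.138, 0.005, 2.07]
ft_force: [-0.2, -0.6, -0.6]
opening: 0.474
grip_force: 0.0
```

```bash
python3 tur.py
```

```text
bar 1629 [ 591.33352678 -192.18577362] -62.04630059770151
holder 1019 43.0 119.5
holder 979 43.3 178.4
holder 974 42.0 59.6
holder 924 43.6 -122.6
holder 878 41.5 -1.4
holder 489 46.5 -61.9
{'t': 24.65, 'joints': [-0.421, 0.53, 1.607, -0.0, 1.002, -0.921], 'eef_pos': [593.61, -193.834, 252.08], 'tcp_rot': [3.14, 0.002, 2.07], 'ft_force': [-0.492, 0.278, -0.551], 'moment': [0.04, -0.098, -0.058], 'grip_force': 0.0, 'opening': 0.473}
```

The turret has clicked on again. Now for probe C.

jog_arm --pt "0 0 10.5 0 0 0 45" --pt "0 0 10.5 0 0 0 45" --pt "0 0 10.5 0 0 0 45" --pt "0 0 10.5 0 0 0 45" --pt "0 0 10.5 0 0 0 45" --pt "0 0 10.5 0 0 0 45" --pt "0 0 10.5 0 0 0 45" --pt "0 0 10.5 0 0 0 45" --pt "0 0 10.5 0 0 0 45" --pt "0 0 10.5 0 0 0 45"

```text
t: 25.9
eef_pos: [593.1, -193.6, 249.3]
tcp_rot: [-3.14, 0.002, 0.232]
ft_force: [-0.5, -0.1, -0.4]
opening: 0.472
grip_force: 0.0
```

jog_arm --pt "0 0 10.5 0 0 0 45" --pt "0 0 10.5 0 0 0 45" --pt "0 0 0 0 0 0 45" --pt "0 0 0 0 0 0 45"

```text
t: 26.4
eef_pos: [593.3, -193.7, 250.2]
tcp_rot: [-3.141, 0.001, -0.125]
ft_force: [-0.6, 0.5, 0.9]
opening: 0.472
grip_force: 0.0
```

```bash
python3 -c "
from h import *
go(540,225,250,-7.6)"
```

```text
now [ 593.3 -193.7  250.2] [-1.7999e+02  6.0000e-02 -7.1400e+00] shift [-1.049e+02 -4.089e+02  2.000e-01] turn 0.5
```

jog_arm --pt "0 0 0.5 -13 -51 0 45" --pt "0 0 0 -13 -51 0 45" --pt "0 0 0 -13 -51 0 45" --pt "0 0 0 -13 -51 0 45" --pt "0 0 0 -13 -51 0 45" --pt "0 0 0 -13 -51 0 45" --pt "0 0 0 -13 -51 0 45" --pt "0 0 0 -13 -51 0 45" --pt "0 0 0 0 0 0 45"

```text
t: 27.52
eef_pos: [545.0, 227.5, 250.6]
tcp_rot: [-3.141, 0.0, -0.13]
ft_force: [0.3, -0.7, -0.8]
opening: 0.474
grip_force: 0.0
```

```bash
python3 probes.py w10; python3 -c "
from h import *
go(598.6,231.6,120,-7.6)"
```

```text
{'t': 27.525, 'joints': [0.284, 0.487, 1.693, 0.0, 0.962, 1.985], 'eef_pos': [544.992, 227.549, 250.561], 'tcp_rot': [-3.141, 0.0, -0.13], 'ft_force': [0.256, -0.676, -0.76], 'moment': [0.022, 0.053, -0.034], 'grip_force': 0.0, 'opening': 0.474}
probe px [307. 127.] top z 22.5 rect [598.8 232.1] [16.6 43.6] stem yaw 172.4 brass +/- 304 382 extent 33.01724481796061
now [545.3 225.9 250.5] [ 1.7998e+02  2.0000e-02 -7.5600e+00] shift [ 52.1 -12.7 130.5] turn 0.0
```

jog_arm --pt "0 0 0 26 -6 30 38" --pt "0 0 0 26 -6.8 30 38" --pt "0 0 0 0 0 35 38" --pt "0 0 0 0 0 35 38" --pt "0 0 0 0 0 0 38" --pt "0 0 0 0 0 0 38"

```text
t: 28.32
eef_pos: [599.7, 229.6, 122.1]
tcp_rot: [-3.141, -0.001, -0.137]
ft_force: [0.0, 0.4, 0.8]
opening: 0.399
grip_force: 0.0
```

```bash
python3 -c "
from h import *
go(598.6,231.8,84,-7.6)"
```

```text
now [599.7 229.6 122.1] [-1.7998e+02 -7.0000e-02 -7.8700e+00] shift [-1.4 -2.1 38.1] turn -0.3
```

jog_arm --pt "0 0 -0.2 -1.2 -2.1 0 38" --pt "0 0 0 0 0 18 38" --pt "0 0 0 0 0 19.5 38" --pt "0 0 0 0 0 0 38" --pt "0 0 0 0 0 0 0" --pt "0 0 0 0 0 0 0" --pt "0 0 0 0 0 0 0" --pt "0 0 0 0 0 0 0" --pt "0 0 0 0 0 0 0"

```text
t: 29.45
eef_pos: [598.1, 232.3, 83.4]
tcp_rot: [3.141, 0.0, -0.134]
ft_force: [-0.1, 0.7, -0.8]
opening: 0.188
grip_force: 30.0
```

jog_arm --pt "0 0 0 0 0 -30 0" --pt "0 0 0 0 0 -50 0" --pt "0 0 -6.1 0 0 0 0" --pt "0 0 0 0 0 0 0" --pt "0 0 0 0 0 0 0"

```text
t: 30.08
eef_pos: [597.9, 232.3, 162.8]
tcp_rot: [3.141, 0.001, -0.03]
ft_force: [0.3, 0.0, -0.3]
opening: 0.188
grip_force: 30.0
```

```bash
python3 -c "
from h import *
go(453.05,-190.1,145,-1.5)"
```

```text
now [597.9 232.3 162.8] [ 1.7998e+02  6.0000e-02 -1.7000e+00] shift [-132.3  426.5   17.8] turn -0.2
```

jog_arm --pt "0 0 0 -16.5 53.3 0 0" --pt "0 0 0 -16.5 53.3 0 0" --pt "0 0 0 -16.5 53.3 0 0" --pt "0 0 0 -16.5 53.3 0 0" --pt "0 0 0 -16.5 53.3 0 0" --pt "0 0 0 -16.5 53.3 0 0" --pt "0 0 0 -16.5 53.3 0 0" --pt "0 0 -0.2 -16.8 53.4 0 0" --pt "0 0 0 0 0 17 0" --pt "0 0 0 0 0 0 0"

```text
t: 31.32
eef_pos: [453.6, -190.6, 145.3]
tcp_rot: [-3.14, 0.002, -0.027]
ft_force: [0.1, -0.4, -1.0]
opening: 0.185
grip_force: 30.0
```

```bash
python3 ins.py w11 2>/dev/null; python3 - <<'E'
from h import *
c=env.read_camera("top");save(c,"t2")
for d in env.recognise("top","probe0"): print(d)
E
```

```text
now [ 453.6 -190.6  145.3] [-1.7993e+02  1.4000e-01 -1.5300e+00] shift [-0.5 -0.5 25.5] turn -0.0
holder px 3243 lat mid -0.04020512427643563 r [-54.38519485 -30.76996233]
knob lat,al [nan nan] nan
stem n,z top, al range 1253 [78.29613716 79.53044874] [-114.87486688  -86.80671516]
-120 0.2 79.4
-112 -0.09 79.5
-104 -0.4 79.7
-96 -0.45 79.5
-88 -0.53 79.4
{'location': [407.5, 207.4], 'score': 0.68}
```

jog_arm --pt "0 0 0 0 -0.4 13 0" --pt "0 0 0 0 0 13 0" --pt "0 0 0 0 0 0 0" --pt "0 0 0 10 0 0 0" --pt "0 0 0 10 0 0 0" --pt "0 0 0 8 0 0 0" --pt "0 0 0 4 0 0 0" --pt "0 0 0 4 0 0 0"

```text
t: 32.48
eef_pos: [490.2, -190.7, 120.3]
tcp_rot: [-3.141, 0.001, -0.024]
ft_force: [-1.2, 0.2, -2.5]
opening: 0.183
grip_force: 30.0
```

jog_arm --pt "0 0 0 5 0 0 0" --pt "0 0 0 6 0 0 0" --pt "0 0 0 6 0 0 0" --pt "0 0 0 5 0 0 0" --pt "0 0 0 2 0 0 0" --pt "0 0 0 1 0 0 0" --pt "0 0 0 0 0 0 0"

```text
t: 33.35
eef_pos: [514.8, -191.3, 120.3]
tcp_rot: [-3.141, 0.001, -0.024]
ft_force: [-3.8, 0.8, -3.6]
opening: 0.186
grip_force: 30.0
```

jog_arm --pt "0 0 0 0 0 0.8 0" --pt "0 0 0 1 0 0 0" --pt "0 0 0 1 0 0 0" --pt "0 0 0 0 0 0 0"

```text
t: 33.85
eef_pos: [515.2, -191.1, 119.8]
tcp_rot: [-3.14, 0.005, -0.024]
ft_force: [-16.9, -1.8, 8.2]
opening: 0.184
grip_force: 30.0
```

jog_arm --pt "0 0 0 -1.2 0 0 0" --pt "0 0 0 0 0 0 45" --pt "0 0 0 0 0 0 45" --pt "0 0 0 0 0 -20 45" --pt "0 0 0 0 0 -62 45" --pt "0 0 10 39 0 0 45" --pt "0 0 0 0 0 0 45"

```text
t: 34.72
eef_pos: [557.0, -192.5, 202.6]
tcp_rot: [3.141, -0.004, -0.199]
ft_force: [-0.9, -0.3, -0.4]
opening: 0.476
grip_force: 0.0
```

```bash
python3 -c "
from h import *
go(593,-193.8,195,-61.6)
c=env.read_camera('wrist');save(c,'w12')"
```

```text
now [ 557.  -192.5  202.6] [179.95  -0.23 -11.42] shift [35.6 -5.8  7.6] turn 50.2
```

View pics/w12.png

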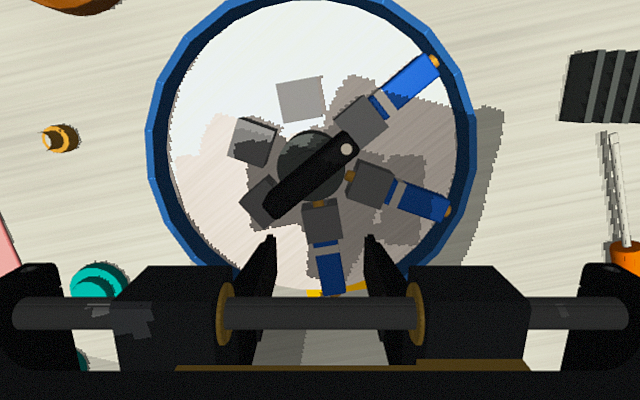

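All three probes are home, at (405,85), (415,197) and (328,268). One more click is needed.

jog_arm --pt "0 0 0 35.6 -5.8 0 45" --pt "0 0 10 0 0 0 45" --pt "0 0 10 0 0 0 45" --pt "0 0 10 0 0 0 45" --pt "0 0 10 0 0 0 45" --pt "0 0 10.2 0 0 0 45" --pt "0 0 0 0 0 0 45" --pt "0 0 0 0 0 0 45"

```text
t: 35.78
eef_pos: [590.7, -193.7, 201.4]
tcp_rot: [3.141, 0.0, -1.07]
ft_force: [-0.0, 0.2, -0.6]
opening: 0.472
grip_force: 0.0
```

```bash
python3 -c "
from h import *
go(593,-193.8,158.5,-61.6)"
```

```text
now [ 590.7 -193.7  201.4] [ 1.7998e+02  2.0000e-02 -6.1310e+01] shift [ 1.2 -2.  42.9] turn 0.3
```

jog_arm --pt "0 0 0.3 1.2 -2 21 45" --pt "0 0 0 0 0 21 45" --pt "0 0 0 0 0 0 0" --pt "0 0 0 0 0 0 0" --pt "0 0 0 0 0 0 0" --pt "0 0 0 0 0 0 0" --pt "0 0 -6 0 0 0 0" --pt "0 0 -8 0 0 0 0"

```text
t: 36.78
eef_pos: [593.1, -194.1, 160.4]
tcp_rot: [3.141, -0.0, -0.832]
ft_force: [-3.2, -1.2, 3.9]
opening: 0.144
grip_force: 30.1
```

jog_arm --pt "0 0 -8 0 0 0 0" --pt "0 0 -8 0 0 0 0" --pt "0 0 -8 0 0 0 0" --pt "0 0 -8 0 0 0 0" --pt "0 0 -8 0 0 0 0" --pt "0 0 -6 0 0 0 0" --pt "0 0 0 0 0 0 0"

```text
t: 37.65
eef_pos: [593.3, -193.9, 160.4]
tcp_rot: [3.141, -0.0, -0.033]
ft_force: [-4.3, -0.2, 6.7]
opening: 0.143
grip_force: 30.0
```

jog_arm --pt "0 0 0 0 0 0 45" --pt "0 0 0 0 0 0 45" --pt "0 0 0 0 0 0 45" --pt "0 0 0 0 0 -50 45" --pt "0 0 0 0 0 -42 45" --pt "0 0 0 0 0 0 45"

```text
t: 38.4
eef_pos: [594.2, -194.1, 254.8]
tcp_rot: [3.139, -0.005, -0.033]
ft_force: [-0.6, 0.6, -0.5]
opening: 0.473
grip_force: 0.0
```

```bash
python3 tur.py; python3 -c "
from h import *
go(520,-185,250,-1.5)
c=env.read_camera('wrist');save(c,'w13')"
```

```text
bar 1607 [ 595.18351865 -193.66104273] 178.35255543779252
holder 1014 42.8 -1.3
holder 960 42.5 -60.9
holder 954 42.8 58.2
holder 830 42.0 117.3
holder 884 42.7 -120.6
holder 427 44.9 178.9
{'t': 38.45, 'joints': [-0.421, 0.529, 1.606, -0.0, 1.004, 1.182], 'eef_pos': [593.563, -193.798, 252.742], 'tcp_rot': [3.141, -0.002, -0.033], 'ft_force': [0.211, 0.486, -0.305], 'moment': [0.031, -0.013, 0.008], 'grip_force': 0.0, 'opening': 0.475}
now [ 593.6 -193.8  252.7] [ 1.7994e+02 -1.3000e-01 -1.8900e+00] shift [-73.8  -6.4   2.7] turn -0.4
```

View pics/w13.png

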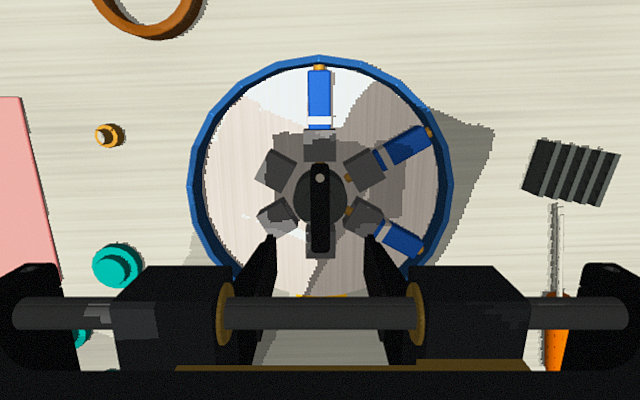

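All three probes sit seated and the free holder stands at the opening (320,240). I'll check the handle radii and move above the green button with the fingers closed.

```bash
python3 - <<'E'
from h import *
c=env.read_camera("wrist");P=cloud(c);H=hue(c);ok=c["z_map"]>0
d=P[...,:2]-np.array([593,-193.8]);rr=np.hypot(d[...,0],d[...,1])
b=ok&(abs(P[...,2]-58)<3)&(rr<101)&(rr>56);n,L,s,_=cv2.connectedComponentsWithStats(b.astype(np.uint8))
for i in range(1,n):
    if s[i,4]>200:
        r=cv2.minAreaRect(d[L==i].astype(np.float32));m=np.array(r[0]);print(s[i,4],"r",np.hypot(*m).round(1),"ang",np.degrees(np.arctan2(m[1],m[0])).round(1),np.round(r[1],1),P[L==i][:,2].mean())
go(375,-10,250,-1.5)
E
```

```text
1376 r 78.1 ang -1.2 [17.6 44. ] 57.7522705262146
1234 r 77.6 ang -61.0 [18.6 44.3] 57.82959083393182
979 r 77.6 ang -121.9 [43.4 18.4] 57.85327814962091
now [ 593.  -193.6  250.7] [-1.7997e+02  7.0000e-02 -1.8800e+00] shift [-223.9 -176.4    0.7] turn -0.4
```

jog_arm --pt "0 0 0 -34 -32 -12 45" --pt "0 0 0 -34 -32 -12 20" --pt "0 0 0 -34 -32 -12 0" --pt "0 0 0 -34 -32 -12 0" --pt "0 0 0 0 0 0 0" --pt "0 0 0 0 0 0 0"

```text
t: 39.3
eef_pos: [462.0, -61.6, 299.0]
tcp_rot: [3.142, 0.001, -0.032]
ft_force: [0.6, -0.2, 0.2]
opening: 0.026
grip_force: 0.0
```

```bash
python3 - <<'E'
from h import *
for cam in("wrist","top"):
    c=env.read_camera(cam);P=cloud(c);H=hue(c);ok=c["z_map"]>0;save(c,"btn"+cam)
    g=ok&(H[...,0]>50)&(H[...,0]<78)&(H[...,1]>110)&(P[...,2]<40)
    n,L,s,cc=cv2.connectedComponentsWithStats(g.astype(np.uint8))
    for i in range(1,n):
        if s[i,4]>40:
            pp=P[L==i];zt=np.percentile(pp[:,2],80);t=pp[abs(pp[:,2]-zt)<2.5];e=cv2.minEnclosingCircle(t[:,:2].astype(np.float32))
            print(cam,s[i,4],cc[i].round(),"z",zt.round(1),"enc",e,"mean",t.mean(0),"ext",t.min(0),t.max(0),"rgb",c["color"][L==i].mean(0))
go(429,-9,150,-1.9)
E
```

```text
wrist 701 [274. 205.] z 22.3 enc ((429.25579833984375, -9.9364595413208), 15.610899925231934) mean [429.4434436  -10.10566777  21.72794416] ext [413.76500481 -25.133417    19.87621484] [444.75307207   5.3502772   24.25871105] rgb [ 20.31811698 109.52211127  45.75606277]
now [462.2 -62.  298.8] [-1.7999e+02  6.0000e-02 -1.9100e+00] shift [-35.  -51.9 148.8] turn -0.0
```

View pics/btnwrist.png

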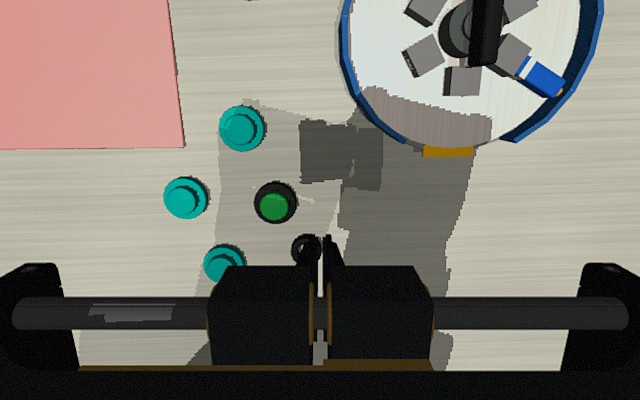

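The green button is at (274,203), with centre (429.3, -10), radius 15.6 and top at about 22. The turquoise ones are its look-alikes. Moving above it.

jog_arm --pt "0 0 0 -17.3 -25.4 20 0" --pt "0 0 0 -17.4 -25.5 40 0" --pt "0 0 0 0 0 55 0" --pt "0 0 0 0 0 50 0" --pt "0 0 0 0 0 22 0" --pt "0 0 0 0 0 0 0" --pt "0 0 0 0 0 0 0"

```text
t: 40.28
eef_pos: [429.1, -9.7, 113.0]
tcp_rot: [3.141, -0.0, -0.033]
ft_force: [-0.2, 0.4, -0.2]
opening: 0.004
grip_force: 0.0
```

```bash
python3 -c "
from h import *
go(429.3,-10,100,-1.9)"
```

```text
now [429.1  -9.7 113. ] [ 1.7999e+02 -2.0000e-02 -1.9000e+00] shift [ 0.2  0.3 13. ] turn -0.0
```

jog_arm --pt "0 0 0 0 0 10 0" --pt "0 0 0 0 0 3 0" --pt "0 0 0 0 0 3 0" --pt "0 0 0 0 0 2 0" --pt "0 0 0 0 0 0 0"

```text
t: 40.9
eef_pos: [428.7, -9.5, 94.7]
tcp_rot: [3.141, -0.0, -0.033]
ft_force: [-0.1, -0.7, 3.4]
opening: 0.001
grip_force: 2.2
```

jog_arm --pt "0 0 0 0 0 1.5 0" --pt "0 0 0 0 0 1 0" --pt "0 0 0 0 0 0.5 0" --pt "0 0 0 0 0 0 0"

```text
t: 41.4
eef_pos: [428.7, -9.4, 93.3]
tcp_rot: [3.141, -0.002, -0.033]
ft_force: [-5.0, -0.5, 40.0]
opening: 0.004
grip_force: 19.9
```

Force rose to 40 N, so the button is on its stop. Backing off straight up.

jog_arm --pt "0 0 0 0 0 -10 0" --pt "0 0 0 0 0 -50 0" --pt "0 0 0 0 0 -60 0" --pt "0 0 0 0 0 -60 0" --pt "0 0 0 0 0 0 0" --pt "0 0 0 0 0 0 0"

```text
t: 42.15
eef_pos: [428.2, -9.3, 271.2]
tcp_rot: [3.142, 0.0, -0.033]
ft_force: [0.4, -0.1, -0.7]
opening: 0.005
grip_force: 0.0
```

```bash
python3 - <<'E'
from h import *
st()
print(env.job_done())
E
```

```text
{'t': 42.15, 'joints': [-0.176, 0.241, 2.041, -0.0, 0.86, 1.427], 'eef_pos': [428.187, -9.284, 271.242], 'tcp_rot': [3.142, 0.0, -0.033], 'ft_force': [0.412, -0.092, -0.66], 'moment': [0.073, 0.056, -0.037], 'grip_force': 0.0, 'opening': 0.005}
the job is handed in; nothing more can be done
None
```

I loaded all three probes fully home, left a free holder clicked in at the opening, pressed the green button to its stop and handed the job in at 42 s; no verdict came back.

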